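# Wedge open a sprung catch and take a carved panel out of its jig

## Robot

A 7-joint arm with a two-finger parallel gripper is mounted at the origin on the work surface. World frame = base frame: x ahead of the robot, y to its left, z up, the work surface at z = 0. Lengths are in mm, angles in rad, forces in N, time in s.
With the tool pointing down it reaches from about 350 to 900 mm from the base axis. Payload 8.1 kg.
Tool frame: the origin (TCP) lies at the very end of the fingers, on their centre line; the grasp point (between the pads) lies 19 mm behind it (env.pinch_z is the distance from the TCP to the grasp point, in mm); z points along the fingers, y is the line along which they close (so a half turn about z gives the same grasp; the last joint's range is limited). The gripper opens to 92 mm and grips with 3 to 60 N. Pads are 19 mm wide; open, the fingers measure 130 mm over their backs; the gripper's body (75 mm by 190 mm) begins 47 mm behind the grasp point.
Start: joints at [1.084, 0.434, 0.025, 1.573, -0.012, 1.134, -0.075], TCP at [234.007, -579.553, 226.742] pointing down, gripper open.
Joint ranges: [-2.62, 2.62], [-0.44, 2.09], [-1.27, 1.32], [0.08, 2.57], [-1.32, 4.46], [0.12, 2], [-2.74, 2.74]. Speed limits (rad/s): [2.22, 2.22, 3.01, 3.01, 3.14, 3.14, 3.14].

## Interface

Orientations are given as a unit quaternion [x, y, z, w].
In Python, from cell import env, grab_frame, camera_info gives the robot as it stands.
- The arm moves only by the tool jog_arm, never from a script. Its argument "series" is a list of rows, each an object with "dp": the shift along the world's x, y, z in mm, a list of three; "turn": the turn, a rotation vector about the world's x, y, z in degrees, a list of three; "hand": the opening in per cent of the stroke, from 0 (shut) to 100 (fully open). In form: [{"dp": [tx, ty, tz], "turn": [wx, wy, wz], "hand": hand}, ...]. A call has exactly 8 rows; each row shifts and turns the commanded pose from where the row before left it; what a row does not reach is not made up. A row lasts 1/12 s, in which the tool goes at most 41.7 mm and 7.16 degrees, less where a joint would pass 70% of its speed; a pose out of reach is approached as far as the arm can. A call is refused whole if a number of a shift passes 41.7 or a number of a turn 7.16, either way. A call with a gripper value outside its range is refused whole. The fingers move at their own pace and stop on an object; "grip_force" is the grip in N (left out, the last holds). Time passes only in rows, so rows that do not move let the fingers close, or fill a call up. It gives the time, the measured TCP pose, the force, the opening and the grip force at its end, in the units of the state.
- env.observe(): the state, without advancing time (a new reading comes with each control period).
- grab_frame(name): name is "scene" or "side" or "wrist"; returns the picture (400x640x3 uint8, blue, green, red); there is no depth.
- camera_info(name): a dict with "camera_matrix" (3x3 intrinsics, pixels), "R" (3x3) and "t" (3): a world point X has camera coordinates R X + t; the wrist camera has in their place "tool_from_camera" (4x4, takes a point from camera to tool coordinates, whose origin is the TCP and whose axes are the flange's). Camera axes: x right, y down, z forward; pixel columns grow to the right and rows downward; lengths in mm; the calibration is good to about 2 mm. A picture is of the moment at which its call begins: read the wrist's pose just before it. camera_info takes no time and is no camera call.
- env.sign_off(): hands the job in; it is judged then, once.
The state is a dict: "time": time; "joint_positions": joint angles; "qd": joint speeds; "tau": joint torques, N m; "tcp_pos": TCP position; "tool_rot": TCP orientation; "wrist_force": force on the tool from outside, world axes, zero at the start; "ft_torque": the same for the moment, N m; "width": opening from 0.0 (shut) to 1.0 (fully open); "grasp_force": force on a finger pad.
Only numpy, scipy, OpenCV 4.12 (cv2) and the standard library are available. Lean on these libraries where they do the work, as an engineer would, in place of code of your own. Each camera call takes 0.05 s, during which the arm holds its last target. There are 200 camera calls.

## Task

Drive the blue-handled wooden wedge in between the metal fence and the red pin on the holding jig until the sprung red catch is pushed right back, and let go so that the wedge alone holds it open. Then ease the carved panel out from under the steel lip, lift it out and set it down flat, carved side up, inside the finished-work tray without dropping it. Leave the wedge in place holding the catch open, and leave the whetstone, mallet and gouge where they are.

Things in the scene. Friction and masses are not known exactly. Their poses are not given: they have to be found in the camera images.
- nest (a point): Panel nest centre, on top of the jig's plywood plate (fixed, 16 mm thick; x -95 to +175, y -65 to +65 mm from here). Jig axes: +x from the steel lip to the red catch, z up. Order along x: lip, panel, catch nose, fence, wedge lane (runs along y), red pin. Four 10 mm high wooden guides at y +-47 mm keep the panel straight with 2 mm play.
- lip (a point): Underside of the steel lip's edge, jig axes: 63 mm to -x of the nest centre, 24 mm above the plate. The lip is 70 mm wide, 8 mm thick and covers 7 mm of the panel's end; the stop wall under it has its face at x -72 mm from the nest.
- lane (a point): Nominal foot of the fence's lane face, on the plate at nest x +108, y 0 mm; jig axes. The aluminium fence is two blocks 22 mm high, 13 mm thick, at y -46 to -14 and +14 to +46 mm; their common flat face looks to +x. The fence was set by hand: its face may really be up to 4 mm off this point along x either way. Feel for it. A wedge slides along it on the plate.
- catch (a joint): How far the sprung red catch is pushed back along jig +x, m: 0 closed, 0.024 at its stop. Spring 4 N closed, 9 N at the stop; snaps shut if let go. Nose, post and pin move as one, their joining bar flush in the plate. Nose: 22 mm wide, 26 to 34 mm above the plate, closed reaches back to nest x +62 mm, over 8 mm of the panel; the post below it has its face at x +72 mm.
- pin (a point): Middle of the catch's red upright pin: 16 mm diameter, 26 mm high, on the plate; this point is 13 mm above the plate. Closed it is at nest x +128, y 0 mm, leaving 12 +-4 mm to the fence face; pushing it along jig +x opens the catch. It rides along the wedge's tapered side; friction keeps the wedge in.
- wedge_grip (a point): Centre of the wedge's blue handle, 30 x 30 mm, 40 mm tall, 46 mm above the wedge's underside. Wedge axes: tip along +y, z up. From here the dark wooden wedge (26 mm high) has its straight side at x -20 mm, y -24 to +136; its tail reaches x +20; from y +24 that side tapers evenly to x -14 at the tip (y +136, 6 mm wide). Full width 40 mm. Starts on the table in one of two places.
- boss (a point): Centre of the carved panel's raised boss, 36 x 36 mm, 30 mm tall; 37 mm above the panel's underside, 15 mm above its carved face. Axes: x along the panel's length, z up. Pale wood panel 140 x 90 x 22 mm, about 0.3 kg, length along jig x. With the catch back, it comes out by sliding 8 to 10 mm along jig +x, clear of the lip, then straight up.
- tray_floor (a point): Centre of the inner floor of the fixed finished-work tray, grey lining, 6 mm above the table. Inner size 178 mm along its x, 128 mm along y, rim 26 mm above the table.
- wedge: The wedge as a whole, 160 mm long, 0.2 kg; origin under its centre, handle at y -56 mm. Goes in with its axes along the jig's: straight side on the fence, tip to jig +y. Driving it takes up to about 20 N; it goes stiff when the catch meets its stop, before its full width reaches the pin.
- panel: The carved panel as a whole; origin at the centre of its underside.
- whetstone: Reddish whetstone on a grey base, 150 x 50 x 25 mm, origin under its centre. Leave alone. It lies where the wedge does not, of the two places.
- mallet: Dark wooden mallet lying flat, 275 mm long, 60 mm wide, 50 mm high, beyond the jig. Leave alone.
- gouge: Carving gouge lying flat, 215 mm long, beyond the jig. Leave alone.
There are look-alikes about, which are no part of the job. Of the things that look like the panel, the smaller one is meant. What is shaped like the wedge but pink is not meant.

How it is judged:
By the outcome, as a careful person would: the job done as asked, in the order asked, and still so for the second after the job is handed in, with the robot touching nothing.
It also fails if it takes over 64 s, if anything falls off the work surface, if the arm or the gripper's body presses on something with over 40 N, if the wrist force passes 120 N, or if a joint passes its speed limit or range.

## Working session

There is one attempt and no reset: what is moved stays moved. The work goes in short steps, Python scripts to look and compute and a tool call to move; the robot and the scene stay as the last step left them, time stands still between calls to the robot, and variables do not carry over. Pictures are saved under pics/ and viewed, at most 10 in all, crops included, and the job is handed in when it is done.

Besides the shell and the picture viewer there is one more tool, called after ">>>" as name([rows], argument=value, ...), one row to a line, values as JSON. jog_arm: Moves the arm, as the interface text tells. Its arguments: {"type":"object","properties":{"series":{"type":"array"},"grip_force":{"type":"number"}},"required":["series"]}

```bash
mkdir -p pics; ls; python3 - <<'E'
from cell import env, grab_frame, camera_info
import cv2
s=env.observe(); print(s)
for n in ("scene","side"):
    cv2.imwrite(f"pics/{n}0.png",grab_frame(n)); print(n,camera_info(n))
cv2.imwrite("pics/wrist0.png",grab_frame("wrist")); print(camera_info("wrist"), env.pinch_z)
E
```

```text
pics
{'time': 0.0, 'joint_positions': array([ 1.08440943,  0.43520796,  0.0249737 ,  1.57409206, -0.01159568,
        1.13398288, -0.07507495]), 'qd': array([ 0.00075159,  0.00063968, -0.00108704, -0.00147174,  0.00050396,
       -0.00321702,  0.00015345]), 'tau': array([-6.45871478e-04, -6.67850733e+01,  9.84454639e-01, -3.14464331e+01,
       -6.06876751e-02,  4.26101417e-02,  1.66374571e-04]), 'tcp_pos': array([ 233.77862119, -579.08826675,  225.95625157]), 'tool_rot': array([ 9.81648739e-01,  1.90696504e-01, -2.17637104e-04, -7.41376047e-04]), 'wrist_force': array([ 0.28194678,  0.60408687, -0.1662934 ]), 'ft_torque': array([-0.06170499,  0.00767176, -0.00486153]), 'grasp_force': 0.0, 'width': 1.0003569826274212}
scene {'camera_matrix': array([[495.1159544 ,   0.        , 328.37425453],
       [  0.        , 495.1159544 , 202.43149473],
       [  0.        ,   0.        ,   1.        ]]), 'R': array([[ 0.13787647,  0.99027217, -0.0187378 ],
       [ 0.58183402, -0.09629032, -0.80758736],
       [-0.80153556,  0.10044501, -0.58945021]]), 't': array([ -49.70093073, -250.73885819, 2
[... 243 characters left out ...]
1],
       [-0.07905935,  0.6165336 , -0.78334918],
       [ 0.10221109, -0.77665401, -0.6215798 ]]), 't': array([ 498.08940505,  133.06491652, 1412.12942997])}
{'camera_matrix': array([[308.95590613,   0.        , 321.04770948],
       [  0.        , 308.95590613, 194.94463984],
       [  0.        ,   0.        ,   1.        ]]), 'tool_from_camera': array([[-1.31924826e-04, -9.58455512e-01, -2.85242029e-01,
         7.74311700e+01],
       [ 9.99999981e-01, -1.67820237e-04,  1.01399530e-04,
         6.86658844e-01],
       [-1.45056323e-04, -2.85242010e-01,  9.58455515e-01,
        -1.56804757e+02],
       [ 0.00000000e+00,  0.00000000e+00,  0.00000000e+00,
         1.00000000e+00]])} 18.8
```

View pics/scene0.png

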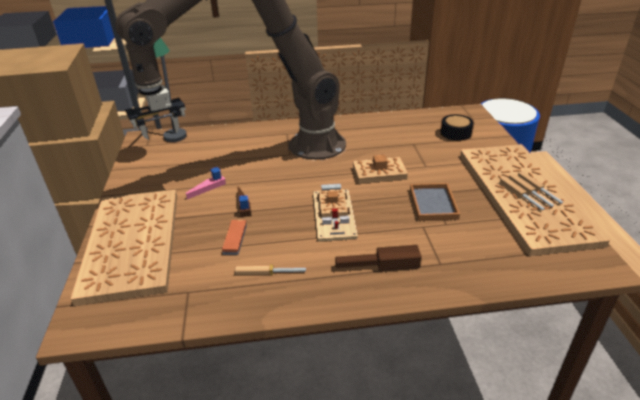

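View pics/side0.png

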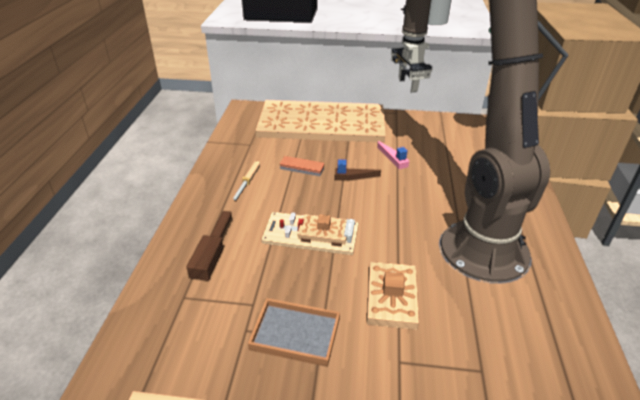

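The scene shows the dark wedge with blue handle at scene (242,205) / side (350,172). The pink look-alike is at (207,187) / (395,155). The jig with the small panel is at (333,210) / side (310,232), and the larger panel look-alike is at (380,168) / side (393,293). The tray is at (434,202) / side (295,330). Next I'll check the choice in close crops.

```bash
python3 - <<'E'
import cv2,numpy as np
a=cv2.imread("pics/side0.png");b=cv2.imread("pics/scene0.png")
# top: side jig+wedge x255-415,y140-260 (x5 => 800x600)
c=cv2.resize(a[145:260,255:415],None,fx=5,fy=5,interpolation=cv2.INTER_CUBIC); cv2.imwrite("pics/c1.png",c)
d=cv2.resize(b[155:245,225:465],(800,300),interpolation=cv2.INTER_CUBIC)
e=cv2.resize(a[285:375,235:435],(667,300),interpolation=cv2.INTER_CUBIC)
o=np.zeros((600,800,3),np.uint8);o[:300]=d;o[300:,:667]=e;cv2.imwrite("pics/c2.png",o)
E
```

```text
(no output)
```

View pics/c1.png

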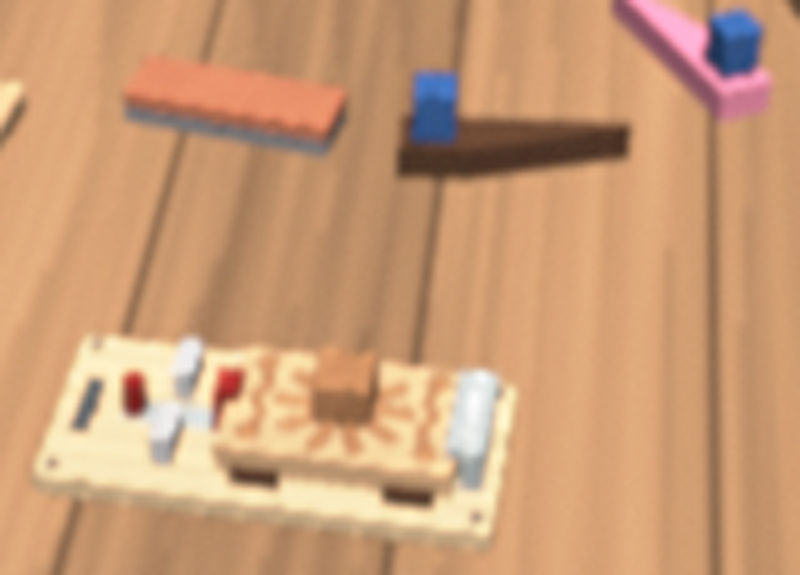

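View pics/c2.png

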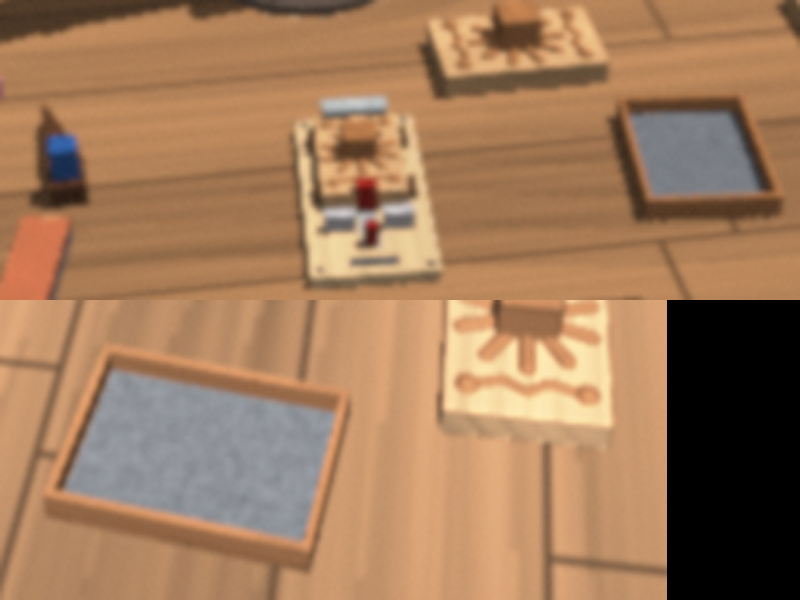

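The left object with the dark body and blue handle is the wedge: handle at c1 (435,105), tip at c1 (629,135), pointing towards the robot. The pink one at top right is the look-alike. The jig holds the small panel with the lip at c1 (478,420), nose (228,385) and pin (133,393). The tray's inner corners are clear in c2. Next I'll turn these pixels into rough positions.

```bash
cat > h.py <<'E'
import numpy as np, cv2
from scipy.spatial.transform import Rotation as Rn
from cell import env, grab_frame, camera_info
def cam(name, s=None):
    c=camera_info(name); K=c["camera_matrix"]
    if name!="wrist": return K,c["R"],c["t"]
    T=np.eye(4); T[:3,:3]=Rn.from_quat(s["tool_rot"]).as_matrix(); T[:3,3]=s["tcp_pos"]
    M=np.linalg.inv(T@c["tool_from_camera"]); return K,M[:3,:3],M[:3,3]
def px2w(C,uv,z):
    K,R,t=C; d=R.T@np.linalg.solve(K,[uv[0],uv[1],1]); o=-R.T@t
    return o+d*(z-o[2])/d[2]
def w2px(C,X):
    K,R,t=C; p=K@(R@np.asarray(X,float)+t); return p[:2]/p[2]
def yaw(): # direction of tool y, deg
    m=Rn.from_quat(env.observe()["tool_rot"]).as_matrix(); return np.degrees(np.arctan2(m[1,1],m[0,1])), m[:,2]
E
python3 - <<'E'
from h import *
C=cam("side"); f=lambda u,v:(255+(u+.5)/5-.5,145+(v+.5)/5-.5)
def show(n,u,v,z): print(n,px2w(C,f(u,v),z).round(0))
show("handle top",436,78,66);show("handle mid",435,105,46);show("tip top",629,128,26);show("tail bot",400,175,0)
for p in [(85,338),(38,485),(490,536),(516,383)]: show("plate",*p,16)
show("boss top",345,358,68); show("pin top",133,376,42)
g=lambda u,v:(235+u*.3,285+(v-300)*.3)
for p in [(118,367),(330,408),(300,542),(60,488)]: print("tray floor",px2w(C,g(*p),6).round(0))
for p in [(110,347),(350,393),(308,552),(47,492)]: print("tray rim outer",px2w(C,g(*p),26).round(0))
S=cam("scene"); h=lambda u,v:(225+u*.3,155+v*.3)
print("S handle",px2w(S,h(62,140),66).round(0))
for p in [(626,108),(738,106),(765,193),(640,195)]: print("S tray",px2w(S,h(*p),6).round(0))
for p in [(295,120),(413,118),(440,272),(308,278)]: print("S plate",px2w(S,h(*p),16).round(0))
E
```

```text
handle top [ 440. -318.   66.]
handle mid [ 440. -315.   46.]
tip top [ 306. -334.   26.]
tail bot [ 460. -295.    0.]
plate [638. -73.  16.]
plate [639.  63.  16.]
plate [376.  72.  16.]
plate [369. -64.  16.]
boss top [468. -12.  68.]
pin top [595. -11.  42.]
tray floor [571. 283.   6.]
tray floor [407. 301.   6.]
tray floor [417. 419.   6.]
tray floor [591. 396.   6.]
tray rim outer [577. 281.  26.]
tray rim outer [392. 301.  26.]
tray rim outer [409. 439.  26.]
tray rim outer [595. 415.  26.]
S handle [ 439. -307.   66.]
S tray [395. 314.   6.]
S tray [411. 438.   6.]
S tray [570. 414.   6.]
S tray [553. 285.   6.]
S plate [371. -57.  16.]
S plate [389.  73.  16.]
S plate [653.  54.  16.]
S plate [642. -75.  16.]
```

Estimates agree with the given sizes: plate about 270 x 135 mm, handle at about (440,-313), nest about (467,-3), tray about (492,353). Moving above the wedge with the tool turned for the grasp.

>>> jog_arm([
  {"dp": [8,11,3],"turn": [0,0,7],"hand": 100},
  {"dp": [8,11,3],"turn": [0,0,7],"hand": 100},
  {"dp": [8,11,3],"turn": [0,0,7],"hand": 100},
  {"dp": [8,11,3],"turn": [0,0,7],"hand": 100},
  {"dp": [8,11,3],"turn": [0,0,7],"hand": 100},
  {"dp": [8,11,3],"turn": [0,0,7],"hand": 100},
  {"dp": [8,11,3],"turn": [0,0,7],"hand": 100},
  {"dp": [8,11,3],"turn": [0,0,7],"hand": 100},
], grip_force=20)

```text
time: 0.82
tcp_pos: [298.2, -490.8, 250.6]
tool_rot: [0.775, 0.632, -0.0, -0.0]
wrist_force: [0.2, -0.2, -0.1]
width: 0.997
grasp_force: 0.0
```

>>> jog_arm([
  {"dp": [8,11,3],"turn": [0,0,7],"hand": 70},
  {"dp": [8,11,3],"turn": [0,0,7],"hand": 70},
  {"dp": [8,11,3],"turn": [0,0,7],"hand": 70},
  {"dp": [8,11,3],"turn": [0,0,7],"hand": 70},
  {"dp": [8,11,3],"turn": [0,0,7],"hand": 70},
  {"dp": [8,11,3],"turn": [0,0,7],"hand": 70},
  {"dp": [8,11,3],"turn": [0,0,7],"hand": 70},
  {"dp": [8,11,3],"turn": [0,0,7],"hand": 70},
])

```text
time: 1.48
tcp_pos: [362.1, -402.9, 274.7]
tool_rot: [0.388, 0.922, 0.0, -0.0]
wrist_force: [-0.4, -0.2, 0.5]
width: 0.7
grasp_force: 0.0
```

>>> jog_arm([
  {"dp": [8,11,0],"turn": [0,0,7],"hand": 70},
  {"dp": [8,11,0],"turn": [0,0,7],"hand": 70},
  {"dp": [8,11,0],"turn": [0,0,7],"hand": 70},
  {"dp": [8,11,0],"turn": [0,0,7],"hand": 70},
  {"dp": [8,11,0],"turn": [0,0,7],"hand": 70},
  {"dp": [8,11,0],"turn": [0,0,7],"hand": 70},
  {"dp": [8,11,0],"turn": [0,0,7],"hand": 70},
  {"dp": [0,0,0],"turn": [0,0,0],"hand": 70},
])

```text
time: 2.15
tcp_pos: [419.5, -323.9, 274.8]
tool_rot: [-0.031, 1.0, 0.001, 0.0]
wrist_force: [-0.2, 0.9, -0.5]
width: 0.698
grasp_force: 0.0
```

```bash
python3 - <<'E'
from h import *
s=env.observe(); print(s["time"],s["tcp_pos"],yaw(),s["joint_positions"].round(2))
im=grab_frame("wrist"); cv2.imwrite("pics/w1.png",im)
C=cam("wrist",s)
print("proj handle",w2px(C,[440,-313,66]))
E
```

```text
2.15 [ 419.54075701 -323.94011453  274.76693864] (np.float64(93.52320325031432), array([ 8.32783073e-04,  1.30264116e-03, -9.99998805e-01])) [ 1.07  0.32 -0.66  1.69  0.2   1.2   1.99]
proj handle [329.22115382 186.04369976]
```

View pics/w1.png

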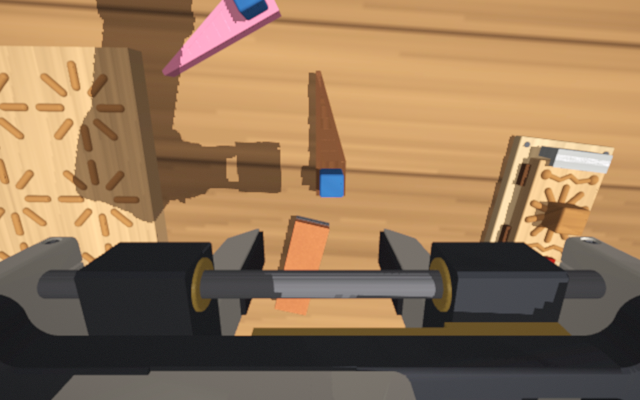

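Wrist view: the wedge handle top is at (332,183), tip at (319,72) and its shadow lies to the left. The whetstone is just behind at (305,250), and the jig is at the right with the lip at (580,158). An enlarged crop will give exact corners.

```bash
python3 - <<'E'
import cv2,numpy as np
a=cv2.imread("pics/w1.png")
k=dict(fx=4,fy=4,interpolation=cv2.INTER_CUBIC)
o=np.zeros((600,800,3),np.uint8)
w=cv2.resize(a[62:207,300:360],None,**k); o[:580,:240]=w
j=cv2.resize(a[125:270,485:620],None,**k); o[:580,250:790]=j
cv2.imwrite("pics/c3.png",o)
E
```

```text
(no output)
```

View pics/c3.png

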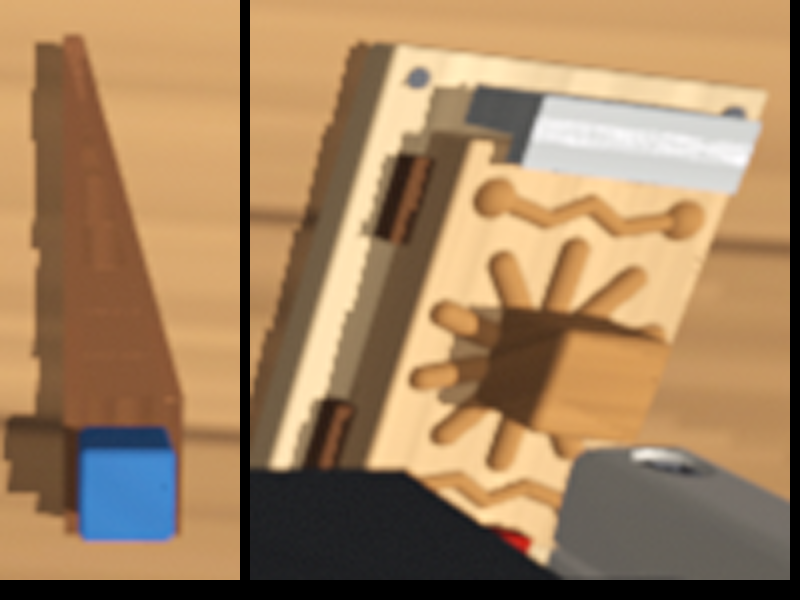

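```bash
cat >> h.py <<'E'
S1=dict(tcp_pos=np.array([419.54,-323.94,274.77]),tool_rot=[-0.0307,0.99953,0.0005,0.0])
def fit(local,world):
    a=np.asarray(local,float);b=np.asarray(world)[:,:2];ca,cb=a.mean(0),b.mean(0)
    H=(a-ca).T@(b-cb); th=np.arctan2(H[0,1]-H[1,0],H[0,0]+H[1,1])
    R=np.array([[np.cos(th),-np.sin(th)],[np.sin(th),np.cos(th)]])
    t=cb-R@ca; return np.degrees(th),t,(a@R.T+t-b).round(1)
E
python3 - <<'E'
from h import *
C=cam("wrist",S1); f=lambda u,v:(300+(u+.5)/4-.5,62+(v+.5)/4-.5); g=lambda u,v:(485+(u-250+.5)/4-.5,125+(v+.5)/4-.5)
hc=[px2w(C,f(*p),66) for p in [(82,448),(172,445),(176,540),(82,541)]]
print(np.round(hc,1), np.mean(hc,0))
print("tool yaw fit handle",fit([(-15,15),(15,15),(15,-15),(-15,-15)],hc))
L=[(-20,136),(-14,136),(20,24),(20,-24)]
P=[px2w(C,f(*p),26) for p in [(65,36),(84,36),(182,395),(182,535)]]
print("wedge fit",fit(L,P))
print("all",fit(L+[(-15,15),(15,15),(15,-15),(-15,-15)],P+hc))
# jig: plate corners, lip top corners z=48
J=[(-95,-65),(-95,65)]; Q=[px2w(C,g(*p),16) for p in [(398,43),(768,92)]]
J+=[(-63,-35),(-63,35)]; Q+=[px2w(C,g(*p),48) for p in [(524,160),(738,192)]]
J+=[(-18,-18),(18,-18),(-18,18)]; Q+=[px2w(C,g(*p),68) for p in [(566,328),(535,430),(668,342)]]
print("jig",np.round(Q,0),fit(J,Q))
E
```

```text
[[ 425.  -325.1   66. ]
 [ 422.4 -298.    66. ]
 [ 452.2 -294.4   66. ]
 [ 454.3 -323.3   66. ]] [ 438.48472667 -310.20913936   66.        ]
tool yaw fit handle (np.float64(95.01965218519977), array([ 438.48472667, -310.20913936]), array([[-0.1, -1.3],
       [-0.2,  1.4],
       [-0.1,  0.4],
       [ 0.4, -0.5]]))
wedge fit (np.float64(93.25845301677687), array([ 439.80991862, -310.308693  ]), array([[-0.5, -0.4],
       [-0.5, -0.2],
       [ 0.7,  0.9],
       [ 0.3, -0.4]]))
all (np.float64(93.39075373869461), array([ 439.1444986 , -310.18043907]), array([[-1.1, -0.6],
       [-1.1, -0.4],
       [-0. ,  1. ],
       [-0.4, -0.2],
       [ 0.1, -0.9],
       [ 0.9,  1.9],
       [ 1. ,  0. ],
       [ 0.7, -0.9]]))
jig [[368. -61.  16.]
 [376.  68.  16.]
 [400. -33.  48.]
 [406.  38.  48.]
 [448. -20.  68.]
 [482. -21.  68.]
 [451.  13.  68.]] (np.float64(-4.192626684986065), array([466.38678351,  -3.21048078]), array([[-1.1, -0.5],
       [-0. ,  1. ],
       [ 1.5, -0.9],
       [ 0.6, -1.7],
       [-0.8,  0.6],
       [ 0.7, -1.9],
       [-0.8,  3.4]]))
```

The wedge handle is at (439.5,-310.2) with yaw 93.4°; the jig's nest is at about (466,-3) with yaw -4.2°. Descending.

>>> jog_arm([
  {"dp": [2.5,1.75,-20],"turn": [0,0,0],"hand": 70},
  {"dp": [2.5,1.75,-20],"turn": [0,0,0],"hand": 70},
  {"dp": [2.5,1.75,-20],"turn": [0,0,0],"hand": 70},
  {"dp": [2.5,1.75,-20],"turn": [0,0,0],"hand": 70},
  {"dp": [2.5,1.75,-20],"turn": [0,0,0],"hand": 70},
  {"dp": [2.5,1.75,-20],"turn": [0,0,0],"hand": 70},
  {"dp": [2.5,1.75,-20],"turn": [0,0,0],"hand": 70},
  {"dp": [2.5,1.75,-20],"turn": [0,0,0],"hand": 70},
])

```text
time: 2.87
tcp_pos: [437.1, -313.8, 113.6]
tool_rot: [-0.023, 1.0, -0.0, -0.0]
wrist_force: [-0.2, -0.8, -0.3]
width: 0.697
grasp_force: 0.0
```

>>> jog_arm([
  {"dp": [0,0,-16],"turn": [0,0,0],"hand": 70},
  {"dp": [0,0,-16],"turn": [0,0,0],"hand": 70},
  {"dp": [0,0,-16],"turn": [0,0,0],"hand": 70},
  {"dp": [0,0,-16],"turn": [0,0,0],"hand": 70},
  {"dp": [0,0,-10],"turn": [0,0,0],"hand": 70},
  {"dp": [0,0,-10],"turn": [0,0,0],"hand": 70},
  {"dp": [0,0,0],"turn": [0,0,0],"hand": 70},
  {"dp": [0,0,0],"turn": [0,0,0],"hand": 70},
])

```text
time: 3.53
tcp_pos: [437.7, -312.8, 30.6]
tool_rot: [-0.025, 1.0, 0.0, -0.0]
wrist_force: [0.4, -0.2, 0.3]
width: 0.699
grasp_force: 0.0
```

>>> jog_arm([
  {"dp": [1.5,2.5,0],"turn": [0,0,0.4],"hand": 70},
  {"dp": [0,0,0],"turn": [0,0,0],"hand": 20},
  {"dp": [0,0,0],"turn": [0,0,0],"hand": 10},
  {"dp": [0,0,0],"turn": [0,0,0],"hand": 0},
  {"dp": [0,0,0],"turn": [0,0,0],"hand": 0},
  {"dp": [0,0,0],"turn": [0,0,0],"hand": 0},
  {"dp": [0,0,0],"turn": [0,0,0],"hand": 0},
  {"dp": [0,0,0],"turn": [0,0,0],"hand": 0},
], grip_force=55)

```text
time: 4.2
tcp_pos: [439.5, -310.1, 30.8]
tool_rot: [-0.03, 1.0, -0.0, -0.0]
wrist_force: [-0.6, -0.6, 1.2]
width: 0.325
grasp_force: 55.0
```

```bash
python3 - <<'E'
from h import *
s=env.observe(); print(s["time"],s["tcp_pos"],yaw(),s["grasp_force"],s["width"],s["wrist_force"])
E
```

```text
4.2 [ 439.49334871 -310.05794706   30.80962527] (np.float64(93.38308050054991), array([-1.48967073e-06, -1.46346925e-05, -1.00000000e+00])) 54.99538600444794 0.3249286942205889 [-0.573813   -0.61209802  1.17016032]
```

>>> jog_arm([
  {"dp": [0,0,24],"turn": [0,0,0],"hand": 0},
  {"dp": [0,0,24],"turn": [0,0,0],"hand": 0},
  {"dp": [6,6,24],"turn": [0,0,-4],"hand": 0},
  {"dp": [8,6,24],"turn": [0,0,-6],"hand": 0},
  {"dp": [8,6,24],"turn": [0,0,-6],"hand": 0},
  {"dp": [8,6,24],"turn": [0,0,-6],"hand": 0},
  {"dp": [8,6,24],"turn": [0,0,-6],"hand": 0},
  {"dp": [8,6,24],"turn": [0,0,-6],"hand": 0},
])

```text
time: 4.87
tcp_pos: [485.4, -273.5, 223.7]
tool_rot: [0.266, 0.964, 0.0, -0.0]
wrist_force: [0.0, -0.1, -1.3]
width: 0.323
grasp_force: 55.0
```

>>> jog_arm([
  {"dp": [10,8,10],"turn": [0,0,-7],"hand": 0},
  {"dp": [10,8,10],"turn": [0,0,-7],"hand": 0},
  {"dp": [10,8,0],"turn": [0,0,-7],"hand": 0},
  {"dp": [10,8,0],"turn": [0,0,-7],"hand": 0},
  {"dp": [10,8,0],"turn": [0,0,-7],"hand": 0},
  {"dp": [10,8,0],"turn": [0,0,-7],"hand": 0},
  {"dp": [10,8,0],"turn": [0,0,-7],"hand": 0},
  {"dp": [10,8,0],"turn": [0,0,-7],"hand": 0},
])

```text
time: 5.53
tcp_pos: [565.6, -209.5, 242.3]
tool_rot: [0.688, 0.726, -0.0, -0.0]
wrist_force: [1.2, 0.3, -1.4]
width: 0.325
grasp_force: 55.0
```

>>> jog_arm([
  {"dp": [10,8,0],"turn": [0,0,-4],"hand": 0},
  {"dp": [8,8,0],"turn": [0,0,-3.6],"hand": 0},
  {"dp": [0,4,0],"turn": [0,0,0],"hand": 0},
  {"dp": [0,0,0],"turn": [0,0,0],"hand": 0},
  {"dp": [0,0,0],"turn": [0,0,0],"hand": 0},
  {"dp": [0,0,0],"turn": [0,0,0],"hand": 0},
  {"dp": [0,0,0],"turn": [0,0,0],"hand": 0},
  {"dp": [0,0,0],"turn": [0,0,0],"hand": 0},
])

```text
time: 6.2
tcp_pos: [583.0, -190.9, 242.8]
tool_rot: [0.733, 0.68, -0.0, 0.0]
wrist_force: [-0.2, -0.1, -2.4]
width: 0.327
grasp_force: 55.0
```

```bash
python3 - <<'E'
from h import *
s=env.observe(); print(s["time"],repr(s["tcp_pos"]),repr(s["tool_rot"]),yaw(),s["grasp_force"],s["wrist_force"],s["joint_positions"].round(2))
im=grab_frame("wrist"); cv2.imwrite("pics/w2.png",im)
cv2.imwrite("pics/w2v.png",cv2.resize(im[:260],(800,325),interpolation=cv2.INTER_CUBIC))
E
```

```text
6.2 array([ 583.04750884, -190.85935128,  242.7841233 ]) array([ 7.32804640e-01,  6.80439076e-01, -1.39325313e-04,  6.55441206e-05]) (np.float64(-4.2440725394923104), array([-1.14998910e-04, -2.85666846e-04, -9.99999953e-01])) 54.99358534812927 [-0.23261822 -0.1374604  -2.35996664] [ 0.42  0.42 -0.28  1.56  0.12  1.17  0.04]
```

View pics/w2v.png

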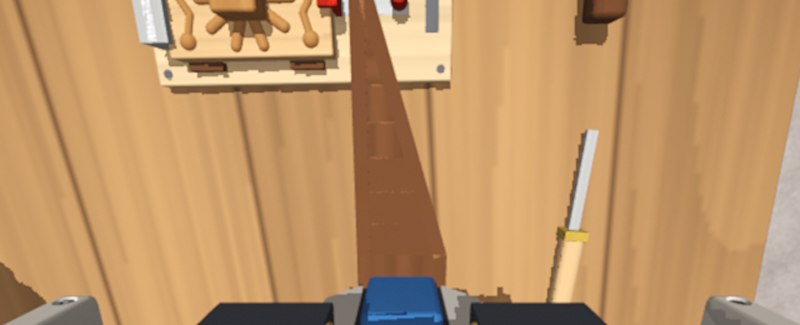

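The view shows the wedge held straight with its tip at (365,0). The plate's near edge runs from (161,84) to (450,80), with screws at (168,75) and (441,69). The nose is at (330,5) and the pin at (400,3).

```bash
python3 - <<'E'
from h import *
C=cam("wrist",dict(tcp_pos=np.array([583.05,-190.86,242.78]),tool_rot=[.732805,.680439,-.00014,.000066]))
f=lambda u,v:((u+.5)*.8-.5,(v+.5)*.8-.5)
P=[px2w(C,f(*p),16) for p in [(162,85),(451,80)]]
print(P, np.linalg.norm(P[0]-P[1]))
print(fit([(-95,-65),(175,-65)],P))
# straight side and tip of held wedge: top z
zt=242.78-30.8+26
for p in [(352,5),(359,280)]: print(px2w(C,f(*p),zt))
# sharper: crops for jig
im=cv2.imread("pics/w2.png"); 
o=cv2.resize(im[0:75,120:370],(800,240),interpolation=cv2.INTER_CUBIC); cv2.imwrite("pics/c4.png",o)
E
```

```text
[array([371.79557575, -59.5108514 ,  16.        ]), array([637.98805219, -75.00451454,  16.        ])] 266.64299749426374
(np.float64(-3.331127462747805), array([ 4.68736314e+02, -4.32514524e-02]), array([[-1.7,  0.1],
       [ 1.7, -0.1]]))
[574.33394672 -69.46493632 237.98      ]
[ 565.43078671 -177.9256829   237.98      ]
```

View pics/c4.png

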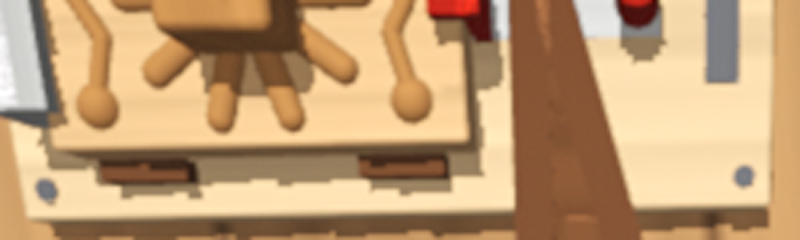

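```bash
python3 - <<'E'
from h import *
C=cam("wrist",dict(tcp_pos=np.array([583.05,-190.86,242.78]),tool_rot=[.732805,.680439,-.00014,.000066]))
f=lambda u,v:(120+(u+.5)/3.2-.5,(v+.5)/3.2-.5)
th,t=np.radians(-4.0),np.array([467,-2.]); R=np.array([[np.cos(th),np.sin(th)],[-np.sin(th),np.cos(th)]])
for n,u,v,z in [("cornerL",28,220,16),("cornerR",771,207,16),("pin left top",618,8,42),("pin right top",659,8,42),("pin front top",638,22,42),("nose left",428,10,50),("panel corner R top",470,142,38),("panel cornerL top",52,150,38),("gray",600,38,16),("gray",500,38,16),("bolt L",46,190,16),("bolt R",744,177,16)]:
    p=px2w(C,f(u,v),z); print(n,p.round(1),"jig",(R@(p[:2]-t)).round(1))
E
```

```text
cornerL [370.4 -60.   16. ] jig [-92.3 -64.5]
cornerR [637.8 -75.5  16. ] jig [175.6 -61.4]
pin left top [588.2 -15.8  42. ] jig [121.9  -5.3]
pin right top [601.2 -16.8  42. ] jig [134.9  -5.4]
pin front top [594.3 -20.2  42. ] jig [128.2  -9.3]
nose left [529.2 -14.2  50. ] jig [62.9 -7.8]
panel corner R top [535.8 -50.2  38. ] jig [ 72.  -43.3]
panel cornerL top [396.4 -42.3  38. ] jig [-67.6 -45.1]
gray [581.2 -17.2  16. ] jig [115.   -7.2]
gray [546.9 -14.7  16. ] jig [80.6 -7.1]
bolt L [379.3 -50.6  16. ] jig [-84.1 -54.6]
bolt R [628.6 -64.8  16. ] jig [165.6 -51.4]
```

The pin centre is at about (594.8,-12.2) and jig yaw about -3.6°, consistent with the plate sizes. Now lowering the wedge beside the near fence block, 3 mm clear of the worst-case fence.

>>> jog_arm([
  {"dp": [2,3,-20],"turn": [0,0,0.6],"hand": 0},
  {"dp": [1,3,-20],"turn": [0,0,0],"hand": 0},
  {"dp": [1,3,-20],"turn": [0,0,0],"hand": 0},
  {"dp": [1,3,-20],"turn": [0,0,0],"hand": 0},
  {"dp": [1,3,-20],"turn": [0,0,0],"hand": 0},
  {"dp": [1,3,-20],"turn": [0,0,0],"hand": 0},
  {"dp": [1,3,-20],"turn": [0,0,0],"hand": 0},
  {"dp": [1,1.5,-20],"turn": [0,0,0],"hand": 0},
])

```text
time: 6.92
tcp_pos: [592.5, -167.4, 82.0]
tool_rot: [0.729, 0.685, 0.0, 0.0]
wrist_force: [0.2, -0.1, -2.0]
width: 0.325
grasp_force: 55.0
```

>>> jog_arm([
  {"dp": [0,0,-8],"turn": [0,0,0],"hand": 0},
  {"dp": [0,0,-8],"turn": [0,0,0],"hand": 0},
  {"dp": [0,0,-8],"turn": [0,0,0],"hand": 0},
  {"dp": [0,0,-6],"turn": [0,0,0],"hand": 0},
  {"dp": [0,0,-4],"turn": [0,0,0],"hand": 0},
  {"dp": [0,0,0],"turn": [0,0,0],"hand": 0},
  {"dp": [0,0,0],"turn": [0,0,0],"hand": 0},
  {"dp": [0,0,0],"turn": [0,0,0],"hand": 0},
])

```text
time: 7.58
tcp_pos: [592.9, -167.7, 49.4]
tool_rot: [0.729, 0.684, 0.0, 0.0]
wrist_force: [0.9, -0.4, -1.9]
width: 0.319
grasp_force: 55.0
```

```bash
python3 - <<'E'
from h import *
s=env.observe(); print(s["time"],repr(s["tcp_pos"]),yaw(),s["wrist_force"],s["ft_torque"])
cv2.imwrite("pics/s2.png",grab_frame("side"))
E
```

```text
7.5833 array([ 592.92430412, -167.67531   ,   49.35991465]) (np.float64(-3.6204281032702967), array([ 9.94354655e-04, -2.40526577e-04, -9.99999477e-01])) [ 0.92584105 -0.37379224 -1.94349522] [-0.12417052 -0.1275371  -0.03460769]
```

Feeling for the fence along jig -x.

>>> jog_arm([
  {"dp": [-1,0,0],"turn": [0,0,0],"hand": 0},
  {"dp": [-1,0,0],"turn": [0,0,0],"hand": 0},
  {"dp": [-1,0,0],"turn": [0,0,0],"hand": 0},
  {"dp": [-1,0,0],"turn": [0,0,0],"hand": 0},
  {"dp": [-1,0,0],"turn": [0,0,0],"hand": 0},
  {"dp": [0,0,0],"turn": [0,0,0],"hand": 0},
  {"dp": [0,0,0],"turn": [0,0,0],"hand": 0},
  {"dp": [0,0,0],"turn": [0,0,0],"hand": 0},
])

```text
time: 8.3
tcp_pos: [587.6, -167.6, 48.8]
tool_rot: [0.729, 0.684, 0.0, 0.0]
wrist_force: [-0.1, 0.4, -2.9]
width: 0.323
grasp_force: 55.0
```

>>> jog_arm([
  {"dp": [-1,0,0],"turn": [0,0,0],"hand": 0},
  {"dp": [-1,0,0],"turn": [0,0,0],"hand": 0},
  {"dp": [0,0,0],"turn": [0,0,0],"hand": 0},
  {"dp": [-1,0,0],"turn": [0,0,0],"hand": 0},
  {"dp": [0,0,0],"turn": [0,0,0],"hand": 0},
  {"dp": [0,0,0],"turn": [0,0,0],"hand": 0},
  {"dp": [0,0,0],"turn": [0,0,0],"hand": 0},
  {"dp": [0,0,0],"turn": [0,0,0],"hand": 0},
])

```text
time: 8.97
tcp_pos: [584.6, -167.6, 48.8]
tool_rot: [0.729, 0.684, 0.0, 0.0]
wrist_force: [1.1, -0.3, -1.7]
width: 0.323
grasp_force: 55.0
```

>>> jog_arm([
  {"dp": [-1,0,0],"turn": [0,0,0],"hand": 0},
  {"dp": [-0.5,0,0],"turn": [0,0,0],"hand": 0},
  {"dp": [-0.5,0,0],"turn": [0,0,0],"hand": 0},
  {"dp": [0,0,0],"turn": [0,0,0],"hand": 0},
  {"dp": [0,0,0],"turn": [0,0,0],"hand": 0},
  {"dp": [0,0,0],"turn": [0,0,0],"hand": 0},
  {"dp": [0,0,0],"turn": [0,0,0],"hand": 0},
  {"dp": [0,0,0],"turn": [0,0,0],"hand": 0},
])

```text
time: 9.63
tcp_pos: [583.9, -167.6, 49.1]
tool_rot: [0.729, 0.684, 0.001, 0.001]
wrist_force: [5.4, 0.5, -5.9]
width: 0.324
grasp_force: 55.1
```

```bash
python3 - <<'E'
from h import *
s=env.observe(); print(s["time"],repr(s["tcp_pos"]),yaw(),s["wrist_force"],s["ft_torque"])
E
```

```text
9.6333 array([ 583.90699079, -167.57275392,   49.10847316]) (np.float64(-3.650598969989595), array([ 2.78048044e-03,  3.31478371e-05, -9.99996134e-01])) [ 5.40634937  0.48759383 -5.89876439] [-0.30131777 -1.57031167 -0.71258845]
```

The fence is felt at 5 N, with its face near jig x +107 and a lane of about 13 mm. I'll ease off, lower slightly and slide in along the fence.

>>> jog_arm([
  {"dp": [0.8,0,-1.3],"turn": [0,0,0],"hand": 0},
  {"dp": [0.3,5,0],"turn": [0,0,0],"hand": 0},
  {"dp": [0.3,5,0],"turn": [0,0,0],"hand": 0},
  {"dp": [0.3,5,0],"turn": [0,0,0],"hand": 0},
  {"dp": [0.3,5,0],"turn": [0,0,0],"hand": 0},
  {"dp": [0.3,5,0],"turn": [0,0,0],"hand": 0},
  {"dp": [0.3,5,0],"turn": [0,0,0],"hand": 0},
  {"dp": [0,0,0],"turn": [0,0,0],"hand": 0},
])

```text
time: 10.3
tcp_pos: [586.3, -137.0, 47.9]
tool_rot: [0.729, 0.685, 0.001, 0.001]
wrist_force: [5.2, 0.5, -3.7]
width: 0.327
grasp_force: 55.0
```

```bash
python3 - <<'E'
from h import *
s=env.observe(); print(s["time"],repr(s["tcp_pos"]),yaw(),s["wrist_force"],s["ft_torque"])
E
```

```text
10.3 array([ 586.31311716, -136.9894106 ,   47.93449621]) (np.float64(-3.589675946465569), array([ 2.34209900e-03, -3.47025061e-04, -9.99997197e-01])) [ 5.24854076  0.53100917 -3.66988084] [-0.05301157 -1.38752545 -0.43288224]
```

>>> jog_arm([
  {"dp": [0.5,4,0],"turn": [0,0,-0.5],"hand": 0},
  {"dp": [0.4,4,0],"turn": [0,0,0],"hand": 0},
  {"dp": [0.3,4,0],"turn": [0,0,0],"hand": 0},
  {"dp": [0.3,4,0],"turn": [0,0,0],"hand": 0},
  {"dp": [0.3,4,0],"turn": [0,0,0],"hand": 0},
  {"dp": [0.3,4,0],"turn": [0,0,0],"hand": 0},
  {"dp": [0.3,4,0],"turn": [0,0,0],"hand": 0},
  {"dp": [0,0,0],"turn": [0,0,0],"hand": 0},
])

```text
time: 10.97
tcp_pos: [587.7, -112.1, 47.7]
tool_rot: [0.732, 0.681, -0.001, 0.002]
wrist_force: [4.1, -8.5, -0.8]
width: 0.323
grasp_force: 55.0
```

```bash
python3 - <<'E'
from h import *
s=env.observe(); print(s["time"],repr(s["tcp_pos"]),yaw(),s["wrist_force"],s["ft_torque"])
E
```

```text
10.9667 array([ 587.66126015, -112.12658045,   47.73712937]) (np.float64(-4.158120644874986), array([ 5.80395017e-04, -3.68759465e-03, -9.99993032e-01])) [ 4.13042118 -8.45135049 -0.75878668] [-2.25925779 -0.9592718   0.07795455]
```

The pin is met and the force is rising as expected. Driving on.

>>> jog_arm([
  {"dp": [0.3,4,0],"turn": [0,0,0],"hand": 0},
  {"dp": [0.3,4,0],"turn": [0,0,0],"hand": 0},
  {"dp": [0.3,4,0],"turn": [0,0,0],"hand": 0},
  {"dp": [0.3,4,0],"turn": [0,0,0],"hand": 0},
  {"dp": [0.3,4,0],"turn": [0,0,0],"hand": 0},
  {"dp": [0.3,4,0],"turn": [0,0,0],"hand": 0},
  {"dp": [0.3,4,0],"turn": [0,0,0],"hand": 0},
  {"dp": [0,0,0],"turn": [0,0,0],"hand": 0},
], grip_force=60)

```text
time: 11.63
tcp_pos: [589.7, -85.6, 47.9]
tool_rot: [0.733, 0.681, -0.002, 0.002]
wrist_force: [3.7, -11.7, 1.6]
width: 0.328
grasp_force: 60.0
```

```bash
python3 - <<'E'
from h import *
s=env.observe(); print(s["time"],repr(s["tcp_pos"]),yaw(),s["wrist_force"],s["ft_torque"])
E
```

```text
11.6333 array([589.65490033, -85.56605533,  47.86651721]) (np.float64(-4.207101762259163), array([ 3.69273447e-04, -5.20422898e-03, -9.99986390e-01])) [  3.71693008 -11.69714339   1.60466501] [-2.91322887 -0.81091979  0.18517345]
```

>>> jog_arm([
  {"dp": [0.3,4,0],"turn": [0,0,0],"hand": 0},
  {"dp": [0.3,4,0],"turn": [0,0,0],"hand": 0},
  {"dp": [0.3,4,0],"turn": [0,0,0],"hand": 0},
  {"dp": [0.3,4,0],"turn": [0,0,0],"hand": 0},
  {"dp": [0.3,4,-0.5],"turn": [0,0,0],"hand": 0},
  {"dp": [0.3,4,0],"turn": [0,0,0],"hand": 0},
  {"dp": [0.2,3,0],"turn": [0,0,0],"hand": 0},
  {"dp": [0,0,0],"turn": [0,0,0],"hand": 0},
])

```text
time: 12.3
tcp_pos: [591.5, -60.4, 47.6]
tool_rot: [0.733, 0.68, -0.002, 0.003]
wrist_force: [0.5, -17.2, 5.8]
width: 0.326
grasp_force: 60.0
```

```bash
python3 - <<'E'
from h import *
s=env.observe(); print(s["time"],repr(s["tcp_pos"]),yaw(),s["wrist_force"],s["ft_torque"],s["joint_positions"].round(2))
E
```

```text
12.3 array([591.45066378, -60.43862749,  47.63201555]) (np.float64(-4.288143181865026), array([-8.31643808e-05, -7.04580430e-03, -9.99975175e-01])) [  0.48865526 -17.21097954   5.75299303] [-3.5517525  -0.4031991   0.37115009] [ 0.18  0.6  -0.24  1.81  0.21  0.75 -0.25]
```

>>> jog_arm([
  {"dp": [0.2,2,0],"turn": [0,0,0],"hand": 0},
  {"dp": [0.2,2,0],"turn": [0,0,0],"hand": 0},
  {"dp": [0.1,2,0],"turn": [0,0,0],"hand": 0},
  {"dp": [0.2,2,0],"turn": [0,0,0],"hand": 0},
  {"dp": [0.1,2,0],"turn": [0,0,0],"hand": 0},
  {"dp": [0,0,0],"turn": [0,0,0],"hand": 0},
  {"dp": [0,0,0],"turn": [0,0,0],"hand": 0},
  {"dp": [0,0,0],"turn": [0,0,0],"hand": 0},
])

```text
time: 12.97
tcp_pos: [592.1, -51.6, 47.7]
tool_rot: [0.733, 0.68, -0.003, 0.003]
wrist_force: [1.1, -20.1, 6.9]
width: 0.324
grasp_force: 60.0
```

```bash
python3 - <<'E'
from h import *
s=env.observe(); print(s["time"],repr(s["tcp_pos"]),yaw(),s["wrist_force"],s["ft_torque"])
E
```

```text
12.9667 array([592.13090822, -51.62488672,  47.66928048]) (np.float64(-4.344589656638813), array([-2.84228339e-04, -7.84875515e-03, -9.99969158e-01])) [  1.14273048 -20.13173733   6.9356615 ] [-4.14961402 -0.14756999  0.33141816]
```

>>> jog_arm([
  {"dp": [0.1,1,0],"turn": [0,0,0],"hand": 0},
  {"dp": [0.1,1,0],"turn": [0,0,0],"hand": 0},
  {"dp": [0.1,1,0],"turn": [0,0,0],"hand": 0},
  {"dp": [0.1,1,0],"turn": [0,0,0],"hand": 0},
  {"dp": [0,1,0],"turn": [0,0,0],"hand": 0},
  {"dp": [0,0,0],"turn": [0,0,0],"hand": 0},
  {"dp": [0,0,0],"turn": [0,0,0],"hand": 0},
  {"dp": [0,0,0],"turn": [0,0,0],"hand": 0},
])

```text
time: 13.63
tcp_pos: [592.4, -47.5, 47.7]
tool_rot: [0.734, 0.68, -0.003, 0.003]
wrist_force: [0.5, -22.6, 8.8]
width: 0.32
grasp_force: 60.0
```

```bash
python3 - <<'E'
from h import *
s=env.observe(); print(s["time"],repr(s["tcp_pos"]),yaw(),s["wrist_force"],s["ft_torque"])
E
```

```text
13.6333 array([592.4129878 , -47.47732575,  47.66801615]) (np.float64(-4.3787560908209935), array([-5.52496547e-04, -8.73358952e-03, -9.99961709e-01])) [  0.52598575 -22.55594126   8.76397975] [-4.56054439 -0.16347487  0.41696787]
```

>>> jog_arm([
  {"dp": [0.1,1,0],"turn": [0,0,0],"hand": 0},
  {"dp": [0.1,1,0],"turn": [0,0,0],"hand": 0},
  {"dp": [0.1,1,0],"turn": [0,0,0],"hand": 0},
  {"dp": [0.1,1,0],"turn": [0,0,0],"hand": 0},
  {"dp": [0,0,0],"turn": [0,0,0],"hand": 0},
  {"dp": [0,0,0],"turn": [0,0,0],"hand": 0},
  {"dp": [0,0,0],"turn": [0,0,0],"hand": 0},
  {"dp": [0,0,0],"turn": [0,0,0],"hand": 0},
])

```text
time: 14.3
tcp_pos: [592.4, -47.3, 47.8]
tool_rot: [0.734, 0.679, -0.005, 0.004]
wrist_force: [-0.6, -32.3, 12.1]
width: 0.323
grasp_force: 60.1
```

```bash
python3 - <<'E'
from h import *
s=env.observe(); print(s["time"],repr(s["tcp_pos"]),yaw(),s["wrist_force"],s["ft_torque"])
cv2.imwrite("pics/s3.png",grab_frame("side"))
cv2.imwrite("pics/w3.png",grab_frame("wrist"))
E
```

```text
14.3 array([592.41461049, -47.31376766,  47.7523995 ]) (np.float64(-4.524200303191286), array([-0.00138941, -0.01264135, -0.99991913])) [ -0.63631166 -32.25130967  12.08591894] [-6.33646186  0.24021206  0.69615664]
```

It has gone stiff: 10 N over 0.2 mm at the predicted depth, so the catch is at its stop. Relaxing the push before letting go.

>>> jog_arm([
  {"dp": [-0.1,-2,0.3],"turn": [0,0,0],"hand": 0},
  {"dp": [-0.1,-2,0.3],"turn": [0,0,0],"hand": 0},
  {"dp": [-0.1,-2,0],"turn": [0,0,0],"hand": 0},
  {"dp": [-0.1,-2,0],"turn": [0,0,0],"hand": 0},
  {"dp": [-0.1,-2,0],"turn": [0,0,0],"hand": 0},
  {"dp": [0,0,0],"turn": [0,0,0],"hand": 0},
  {"dp": [0,0,0],"turn": [0,0,0],"hand": 0},
  {"dp": [0,0,0],"turn": [0,0,0],"hand": 0},
])

```text
time: 15.07
tcp_pos: [592.4, -47.5, 47.7]
tool_rot: [0.732, 0.681, -0.001, 0.001]
wrist_force: [2.7, -7.6, 2.2]
width: 0.324
grasp_force: 60.0
```

```bash
python3 - <<'E'
from h import *
s=env.observe(); print(s["time"],repr(s["tcp_pos"]),yaw(),s["wrist_force"],s["ft_torque"])
E
```

```text
15.0667 array([592.41355558, -47.45954957,  47.68677185]) (np.float64(-4.132196283556671), array([-4.42602329e-04, -2.59987925e-03, -9.99996522e-01])) [ 2.73788416 -7.55053879  2.18605071] [-1.8838527  -0.55155609  0.20718706]
```

>>> jog_arm([
  {"dp": [-0.5,-1,0],"turn": [0,0,0],"hand": 0},
  {"dp": [-0.5,-1,0],"turn": [0,0,0],"hand": 0},
  {"dp": [0,0,0],"turn": [0,0,0],"hand": 40},
  {"dp": [0,0,0],"turn": [0,0,0],"hand": 50},
  {"dp": [0,0,0],"turn": [0,0,0],"hand": 60},
  {"dp": [0,0,0],"turn": [0,0,0],"hand": 60},
  {"dp": [0,0,0],"turn": [0,0,0],"hand": 60},
  {"dp": [0,0,0],"turn": [0,0,0],"hand": 60},
])

```text
time: 15.73
tcp_pos: [591.4, -47.4, 47.5]
tool_rot: [0.732, 0.681, -0.0, -0.0]
wrist_force: [-0.4, 0.1, -0.9]
width: 0.599
grasp_force: 0.0
```

>>> jog_arm([
  {"dp": [0,0,8],"turn": [0,0,0],"hand": 60},
  {"dp": [0,0,15],"turn": [0,0,0],"hand": 60},
  {"dp": [0,0,20],"turn": [0,0,0],"hand": 60},
  {"dp": [0,0,20],"turn": [0,0,0],"hand": 65},
  {"dp": [-10,0,20],"turn": [0,0,0],"hand": 65},
  {"dp": [-20,0,20],"turn": [0,0,0],"hand": 65},
  {"dp": [-20,0,20],"turn": [0,0,0],"hand": 65},
  {"dp": [-20,0,20],"turn": [0,0,0],"hand": 65},
])

```text
time: 16.4
tcp_pos: [520.8, -47.4, 191.9]
tool_rot: [0.732, 0.681, 0.0, 0.0]
wrist_force: [0.1, -0.1, 0.1]
width: 0.652
grasp_force: 0.0
```

>>> jog_arm([
  {"dp": [-3,-10,10],"turn": [0,0,0],"hand": 65},
  {"dp": [-3,-10,10],"turn": [0,0,0],"hand": 65},
  {"dp": [-3,-10,10],"turn": [0,0,0],"hand": 65},
  {"dp": [-3,-10,0],"turn": [0,0,0],"hand": 65},
  {"dp": [-3,-10,0],"turn": [0,0,0],"hand": 65},
  {"dp": [0,0,0],"turn": [0,0,0],"hand": 65},
  {"dp": [0,0,0],"turn": [0,0,0],"hand": 65},
  {"dp": [0,0,0],"turn": [0,0,0],"hand": 65},
])

```text
time: 17.07
tcp_pos: [506.5, -97.0, 219.9]
tool_rot: [0.732, 0.681, -0.0, -0.001]
wrist_force: [1.1, 0.5, 0.5]
width: 0.649
grasp_force: 0.0
```

```bash
python3 - <<'E'
from h import *
import pickle
s=env.observe(); print(s["time"],repr(s["tcp_pos"]),yaw())
im=grab_frame("wrist"); cv2.imwrite("pics/w4.png",im); pickle.dump(s,open("s4.pkl","wb"))
C=cam("wrist",s)
for n,X in [("nest",(467,-4,16)),("pin",(618,-14,42)),("handle",(592,-47,82)),("lip",(404,0,48)),("cornLL",(372,-62,16)),("cornRR",(640,60,16))]: print(n,w2px(C,X).round())
E
```

```text
17.0667 array([506.50740548, -96.98835241, 219.92833526]) (np.float64(-4.0952536956887755), array([-9.79980467e-04,  5.97717710e-04, -9.99999341e-01]))
nest [279.  91.]
pin [423.  89.]
handle [408. 126.]
lip [212.  90.]
cornLL [204. 149.]
cornRR [438.  13.]
```

```bash
python3 - <<'E'
import cv2
im=cv2.imread("pics/w4.png")
cv2.imwrite("pics/c5.png",cv2.resize(im[0:170,190:456],(798,510),interpolation=cv2.INTER_CUBIC))
E
```

```text
(no output)
```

View pics/c5.png

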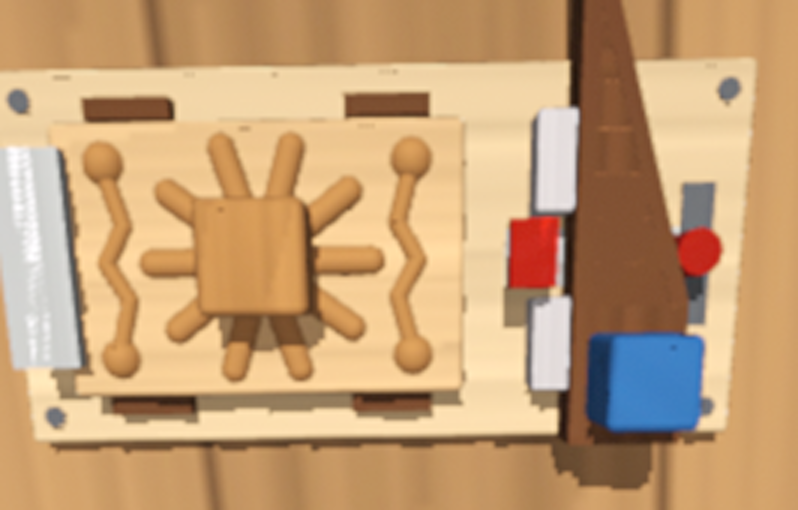

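The wedge is driven in with the pin (700,250) still on the taper. The red nose (510–557) is well clear of the panel's end (462), and the fence blocks and handle are tidy. The boss top's corners are (194,198), (305,197), (310,313), (200,315).

```bash
python3 - <<'E'
from h import *
import pickle
s=pickle.load(open("s4.pkl","rb")); C=cam("wrist",s); f=lambda u,v:(190+(u+.5)/3-.5,(v+.5)/3-.5)
b=[px2w(C,f(*p),68) for p in [(194,198),(305,197),(310,313),(200,315)]]
print("boss",np.mean(b,0),fit([(-18,18),(18,18),(18,-18),(-18,-18)],b))
Q=[px2w(C,f(*p),16) for p in [(34,440),(725,430),(756,59)]]
print("plate",fit([(-95,-65),(175,-65),(175,65)],Q))
P=[px2w(C,f(*p),38) for p in [(460,118),(461,387),(78,390)]]
print("panel",fit([(70,45),(70,-45),(-70,-45)],P))
L=[px2w(C,f(*p),48) for p in [(62,148),(81,368)]]; print("lip",L)
print("nose",px2w(C,f(508,275),50),"pin",px2w(C,f(700,251),42))
E
```

```text
boss [469.08731687  -1.33621802  68.        ] (np.float64(-3.5510100193766854), array([469.08731687,  -1.33621802]), array([[-0.8,  0.8],
       [ 0.8,  0.7],
       [ 0.4, -0.9],
       [-0.4, -0.6]]))
plate (np.float64(-3.313495891955075), array([4.66419182e+02, 2.21163822e-01]), array([[-1.7, -0.4],
       [ 0.6, -0.7],
       [ 1.2,  1.2]]))
panel (np.float64(-3.5102405605624702), array([ 4.67709749e+02, -1.74153873e-01]), array([[ 1.8,  1.7],
       [ 0.4, -0.7],
       [-2.2, -0.9]]))
lip [array([408.49625087,  37.44463964,  48.        ]), array([402.9771537 , -31.96373075,  48.        ])]
nose [551.19588281 -12.06640938  50.        ] pin [617.56979012  -8.78645024  42.        ]
```

Boss at (468.5,-1.8). Grasping it across its x faces with the tool yaw as it is.

>>> jog_arm([
  {"dp": [-5,12,-10],"turn": [0,0,0],"hand": 65},
  {"dp": [-5,12,-10],"turn": [0,0,0],"hand": 65},
  {"dp": [-5,12,-10],"turn": [0,0,0],"hand": 65},
  {"dp": [-5,12,-10],"turn": [0,0,0],"hand": 65},
  {"dp": [-5,12,-10],"turn": [0,0,0],"hand": 65},
  {"dp": [-5,12,-10],"turn": [0,0,0],"hand": 65},
  {"dp": [-4,12,-10],"turn": [0,0,0],"hand": 65},
  {"dp": [-4,11,-10],"turn": [0,0,0],"hand": 65},
])

```text
time: 17.78
tcp_pos: [468.4, -1.0, 139.8]
tool_rot: [0.732, 0.682, 0.0, -0.0]
wrist_force: [-0.6, -0.6, -0.9]
width: 0.65
grasp_force: 0.0
```

>>> jog_arm([
  {"dp": [0,0,-16],"turn": [0,0,0],"hand": 65},
  {"dp": [0,0,-16],"turn": [0,0,0],"hand": 65},
  {"dp": [0,0,-16],"turn": [0,0,0],"hand": 65},
  {"dp": [0,0,-16],"turn": [0,0,0],"hand": 65},
  {"dp": [0,0,-16],"turn": [0,0,0],"hand": 65},
  {"dp": [0,0,-12],"turn": [0,0,0],"hand": 65},
  {"dp": [0,0,-4],"turn": [0,0,0],"hand": 65},
  {"dp": [0,0,0],"turn": [0,0,0],"hand": 65},
])

```text
time: 18.45
tcp_pos: [468.0, -1.9, 43.5]
tool_rot: [0.732, 0.682, -0.001, -0.001]
wrist_force: [-0.2, -0.2, 0.7]
width: 0.645
grasp_force: 0.0
```

>>> jog_arm([
  {"dp": [0,0,0],"turn": [0,0,0],"hand": 45},
  {"dp": [0,0,0],"turn": [0,0,0],"hand": 35},
  {"dp": [0,0,0],"turn": [0,0,0],"hand": 20},
  {"dp": [0,0,0],"turn": [0,0,0],"hand": 20},
  {"dp": [0,0,0],"turn": [0,0,0],"hand": 20},
  {"dp": [0,0,0],"turn": [0,0,0],"hand": 20},
  {"dp": [0,0,0],"turn": [0,0,0],"hand": 20},
  {"dp": [0,0,0],"turn": [0,0,0],"hand": 20},
], grip_force=40)

```text
time: 19.12
tcp_pos: [468.7, -2.6, 45.1]
tool_rot: [0.732, 0.681, 0.0, 0.0]
wrist_force: [-2.2, 0.5, 6.4]
width: 0.391
grasp_force: 39.9
```

```bash
python3 - <<'E'
from h import *
s=env.observe(); print(s["time"],repr(s["tcp_pos"]),yaw(),s["wrist_force"],s["ft_torque"],s["width"],s["grasp_force"])
E
```

```text
19.1167 array([468.70979489,  -2.55770517,  45.06960064]) (np.float64(-4.1114929642118145), array([ 3.68272881e-04, -1.83090165e-04, -9.99999915e-01])) [-2.17476242  0.46340378  6.41706507] [0.00198524 0.59036497 0.04560514] 0.3913804481803994 39.94214057922363
```

>>> jog_arm([
  {"dp": [0,0,1],"turn": [0,0,0],"hand": 20},
  {"dp": [1.5,-0.1,0.5],"turn": [0,0,0],"hand": 20},
  {"dp": [1.5,-0.1,0],"turn": [0,0,0],"hand": 20},
  {"dp": [1.5,-0.1,0],"turn": [0,0,0],"hand": 20},
  {"dp": [1.5,-0.1,0],"turn": [0,0,0],"hand": 20},
  {"dp": [1.5,-0.1,0],"turn": [0,0,0],"hand": 20},
  {"dp": [1.5,-0.1,0],"turn": [0,0,0],"hand": 20},
  {"dp": [0,0,0],"turn": [0,0,0],"hand": 20},
])

```text
time: 19.78
tcp_pos: [478.1, -3.1, 46.0]
tool_rot: [0.732, 0.681, 0.0, 0.0]
wrist_force: [0.3, 0.7, -2.5]
width: 0.391
grasp_force: 39.9
```

```bash
python3 - <<'E'
from h import *
s=env.observe(); print(s["time"],repr(s["tcp_pos"]),yaw(),s["wrist_force"],s["ft_torque"],s["width"],s["grasp_force"])
E
```

```text
19.7833 array([478.12034132,  -3.14410048,  45.99546572]) (np.float64(-4.118788851722982), array([ 2.87411941e-04,  8.17592686e-05, -9.99999955e-01])) [ 0.27507791  0.72533882 -2.535553  ] [-0.01663244 -0.09069617  0.03207023] 0.390509625586598 39.92879390716553
```

Moved 9.4 mm and free. Lifting straight up.

>>> jog_arm([
  {"dp": [0,0,2],"turn": [0,0,0],"hand": 20},
  {"dp": [0,0,3],"turn": [0,0,0],"hand": 20},
  {"dp": [0,0,5],"turn": [0,0,0],"hand": 20},
  {"dp": [0,0,8],"turn": [0,0,0],"hand": 20},
  {"dp": [0,0,10],"turn": [0,0,0],"hand": 20},
  {"dp": [0,0,15],"turn": [0,0,0],"hand": 20},
  {"dp": [0,0,20],"turn": [0,0,0],"hand": 20},
  {"dp": [0,0,20],"turn": [0,0,0],"hand": 20},
])

```text
time: 20.45
tcp_pos: [477.4, -3.1, 130.6]
tool_rot: [0.732, 0.681, 0.0, -0.0]
wrist_force: [0.5, -0.2, -2.6]
width: 0.386
grasp_force: 39.9
```

>>> jog_arm([
  {"dp": [0,10,20],"turn": [0,0,0],"hand": 20},
  {"dp": [0,20,20],"turn": [0,0,0],"hand": 20},
  {"dp": [0,25,20],"turn": [0,0,0],"hand": 20},
  {"dp": [0,25,15],"turn": [0,0,0],"hand": 20},
  {"dp": [0,25,10],"turn": [0,0,0],"hand": 20},
  {"dp": [0,20,0],"turn": [0,0,0],"hand": 20},
  {"dp": [0,0,0],"turn": [0,0,0],"hand": 20},
  {"dp": [0,0,0],"turn": [0,0,0],"hand": 20},
])

```text
time: 21.12
tcp_pos: [477.4, 123.1, 215.0]
tool_rot: [0.731, 0.682, 0.0, 0.0]
wrist_force: [0.0, -0.7, -2.8]
width: 0.391
grasp_force: 39.9
```

```bash
python3 - <<'E'
from h import *
import pickle
s=env.observe(); print(s["time"],repr(s["tcp_pos"]),yaw(),s["wrist_force"],s["grasp_force"])
im=grab_frame("wrist"); cv2.imwrite("pics/w5.png",im); pickle.dump(s,open("s5.pkl","wb"))
C=cam("wrist",s); print("tray proj",w2px(C,[490,356,6]))
# grey lining mask
hsv=cv2.cvtColor(im,cv2.COLOR_BGR2HSV); m=((hsv[...,1]<80)&(hsv[...,2]>70)).astype(np.uint8)
m[230:]=0; m=cv2.morphologyEx(m,cv2.MORPH_OPEN,np.ones((3,3)))
for c in sorted(cv2.findContours(m,0,1)[0],key=cv2.contourArea)[::-1][:3]:
    r=cv2.minAreaRect(c); print(cv2.contourArea(c),r)
    B=[px2w(C,p,6) for p in cv2.boxPoints(r)]; print(np.round(B,1),np.mean(B,0).round(1))
E
```

```text
21.1167 array([477.37125003, 123.08486426, 215.04716927]) (np.float64(-3.950958769321639), array([ 9.82674341e-04,  4.01874906e-04, -9.99999436e-01])) [ 0.03372257 -0.67232631 -2.84651785] 39.928715229034424
tray proj [316.71979578 -61.8904859 ]
308.5 ((352.0, 2.5), (5.0, 106.0), 90.0)
[[467.7 303.6   6. ]
 [577.7 296.    6. ]
 [577.8 291.4   6. ]
 [467.3 299.    6. ]] [522.6 297.5   6. ]
245.0 ((11.5, 220.5), (17.0, 23.0), 90.0)
[[ 72.7  96.6   6. ]
 [101.4  94.6   6. ]
 [ 93.5  72.1   6. ]
 [ 64.3  74.1   6. ]] [83.  84.3  6. ]
39.0 ((453.0, 224.0), (6.0, 8.0), 90.0)
[[635.4  45.2   6. ]
 [645.6  44.5   6. ]
 [646.   36.3   6. ]
 [635.8  37.    6. ]] [640.7  40.8   6. ]
```

>>> jog_arm([
  {"dp": [1,15,3],"turn": [0,0,0],"hand": 20},
  {"dp": [2,20,3],"turn": [0,0,0],"hand": 20},
  {"dp": [2,20,3],"turn": [0,0,0],"hand": 20},
  {"dp": [2,20,3],"turn": [0,0,0],"hand": 20},
  {"dp": [2,20,3],"turn": [0,0,0],"hand": 20},
  {"dp": [2,20,0],"turn": [0,0,0],"hand": 20},
  {"dp": [1,10,0],"turn": [0,0,0],"hand": 20},
  {"dp": [0,0,0],"turn": [0,0,0],"hand": 20},
])

```text
time: 21.83
tcp_pos: [489.5, 248.2, 229.0]
tool_rot: [0.731, 0.682, 0.0, -0.0]
wrist_force: [0.0, -0.5, -3.2]
width: 0.391
grasp_force: 39.9
```

```bash
python3 - <<'E'
from h import *
import pickle
s=env.observe(); print(s["time"],repr(s["tcp_pos"]),yaw(),s["wrist_force"],s["grasp_force"])
im=grab_frame("wrist"); cv2.imwrite("pics/w5.png",im); pickle.dump(s,open("s5.pkl","wb"))
C=cam("wrist",s); print("tray proj",w2px(C,[490,356,6]))
hsv=cv2.cvtColor(im,cv2.COLOR_BGR2HSV); m=((hsv[...,1]<80)&(hsv[...,2]>70)).astype(np.uint8)
m[230:]=0; m=cv2.morphologyEx(m,cv2.MORPH_OPEN,np.ones((3,3)))
for c in sorted(cv2.findContours(m,0,1)[0],key=cv2.contourArea)[::-1][:2]:
    r=cv2.minAreaRect(c); print(cv2.contourArea(c),r,cv2.boundingRect(c))
    B=[px2w(C,p,6) for p in cv2.boxPoints(r)]; print(np.round(B,1),np.mean(B,0).round(1))
    q=cv2.approxPolyDP(c,6,True)[:,0]; print(q.tolist(),np.round([px2w(C,p,6)[:2] for p in q],1).tolist())
E
```

```text
21.8333 array([489.49061675, 248.24410176, 228.97619626]) (np.float64(-4.014315741726982), array([-4.45529806e-04,  8.24315572e-04, -9.99999561e-01])) [ 0.04106518 -0.48698462 -3.22676045] 39.929067492485046
tray proj [314.48084349  75.08033411]
17853.5 ((319.4645690917969, 69.39464569091797), (159.66693115234375, 118.22416687011719), 2.2679543495178223) (242, 8, 160, 124)
[[393.2 306.2   6. ]
 [416.7 430.3   6. ]
 [589.7 412.1   6. ]
 [584.5 285.3   6. ]] [496.  358.5   6. ]
[[242, 8], [246, 125], [390, 130], [401, 15]] [[416.6, 429.5], [403.6, 305.8], [576.2, 287.8], [589.0, 410.6]]
```

The tray floor centre is (496.4,358.4) with yaw -6.1°; the measured 173 x 124 mm is close to the 178 x 128 given. Moving over and lowering.

>>> jog_arm([
  {"dp": [1,12,0],"turn": [0,0,-0.5],"hand": 20},
  {"dp": [1,16,0],"turn": [0,0,-0.5],"hand": 20},
  {"dp": [1,16,0],"turn": [0,0,-0.5],"hand": 20},
  {"dp": [1,16,0],"turn": [0,0,-0.5],"hand": 20},
  {"dp": [1,16,0],"turn": [0,0,0],"hand": 20},
  {"dp": [1,16,0],"turn": [0,0,0],"hand": 20},
  {"dp": [1,12,0],"turn": [0,0,0],"hand": 20},
  {"dp": [0,6,0],"turn": [0,0,0],"hand": 20},
])

```text
time: 22.55
tcp_pos: [496.6, 358.4, 228.9]
tool_rot: [0.743, 0.669, 0.0, -0.0]
wrist_force: [0.4, 1.5, -3.5]
width: 0.388
grasp_force: 39.9
```

>>> jog_arm([
  {"dp": [0,0,-10],"turn": [0,0,0],"hand": 20},
  {"dp": [0,0,-20],"turn": [0,0,0],"hand": 20},
  {"dp": [0,0,-20],"turn": [0,0,0],"hand": 20},
  {"dp": [0,0,-20],"turn": [0,0,0],"hand": 20},
  {"dp": [0,0,-20],"turn": [0,0,0],"hand": 20},
  {"dp": [0,0,-20],"turn": [0,0,0],"hand": 20},
  {"dp": [0,0,-10],"turn": [0,0,0],"hand": 20},
  {"dp": [0,0,0],"turn": [0,0,0],"hand": 20},
])

```text
time: 23.22
tcp_pos: [495.6, 354.6, 106.1]
tool_rot: [0.744, 0.668, -0.003, 0.0]
wrist_force: [-0.8, -0.9, -3.4]
width: 0.39
grasp_force: 39.9
```

```bash
python3 - <<'E'
from h import *
s=env.observe(); print(s["time"],repr(s["tcp_pos"]),yaw(),s["wrist_force"],s["grasp_force"])
E
```

```text
23.2167 array([495.58099701, 354.56310585, 106.14437952]) (np.float64(-6.1510110084690295), array([-0.0036387 , -0.00370641, -0.99998651])) [-0.84632668 -0.93867475 -3.36823074] 39.92885112762451
```

>>> jog_arm([
  {"dp": [0,1,-12],"turn": [0,0,0],"hand": 20},
  {"dp": [0,1,-14],"turn": [0,0,0],"hand": 20},
  {"dp": [0,1,-14],"turn": [0,0,0],"hand": 20},
  {"dp": [0,1,-12],"turn": [0,0,0],"hand": 20},
  {"dp": [0,0,-8],"turn": [0,0,0],"hand": 20},
  {"dp": [0,0,-5],"turn": [0,0,0],"hand": 20},
  {"dp": [0,0,0],"turn": [0,0,0],"hand": 20},
  {"dp": [0,0,0],"turn": [0,0,0],"hand": 20},
])

```text
time: 23.88
tcp_pos: [496.9, 361.0, 44.3]
tool_rot: [0.744, 0.668, 0.0, 0.0]
wrist_force: [-0.9, 0.2, -2.9]
width: 0.391
grasp_force: 39.9
```

```bash
python3 - <<'E'
from h import *
s=env.observe(); print(s["time"],repr(s["tcp_pos"]),yaw(),s["wrist_force"],s["grasp_force"])
E
```

```text
23.8833 array([496.87675016, 360.97782693,  44.28705977]) (np.float64(-6.115029814852678), array([ 2.63742709e-04,  1.51572176e-04, -9.99999954e-01])) [-0.88586317  0.15994173 -2.86607021] 39.92900311946869
```

>>> jog_arm([
  {"dp": [0,-1,-3],"turn": [0,0,0],"hand": 20},
  {"dp": [0,-1,-2],"turn": [0,0,0],"hand": 20},
  {"dp": [0,0,-2],"turn": [0,0,0],"hand": 20},
  {"dp": [0,0,-1],"turn": [0,0,0],"hand": 20},
  {"dp": [0,0,-0.6],"turn": [0,0,0],"hand": 20},
  {"dp": [0,0,-0.6],"turn": [0,0,0],"hand": 20},
  {"dp": [0,0,0],"turn": [0,0,0],"hand": 20},
  {"dp": [0,0,0],"turn": [0,0,0],"hand": 20},
])

```text
time: 24.55
tcp_pos: [496.7, 358.8, 35.1]
tool_rot: [0.744, 0.668, 0.0, 0.0]
wrist_force: [-1.8, -2.0, 3.7]
width: 0.387
grasp_force: 39.9
```

```bash
python3 - <<'E'
from h import *
s=env.observe(); print(s["time"],repr(s["tcp_pos"]),yaw(),s["wrist_force"],s["grasp_force"],s["ft_torque"])
E
```

```text
24.55 array([496.69632541, 358.83154284,  35.14417207]) (np.float64(-6.115182208917739), array([ 1.60292412e-04, -7.17635820e-05, -9.99999985e-01])) [-1.77548781 -2.00437415  3.71011821] 39.932130575180054 [-0.36181226  0.34622647 -0.02255741]
```

Contact: Fz went from -2.9 to +3.7 at the expected height. Releasing and rising straight up.

>>> jog_arm([
  {"dp": [0,0,0],"turn": [0,0,0],"hand": 42},
  {"dp": [0,0,0],"turn": [0,0,0],"hand": 48},
  {"dp": [0,0,0],"turn": [0,0,0],"hand": 55},
  {"dp": [0,0,0],"turn": [0,0,0],"hand": 65},
  {"dp": [0,0,0],"turn": [0,0,0],"hand": 65},
  {"dp": [0,0,0],"turn": [0,0,0],"hand": 65},
  {"dp": [0,0,4],"turn": [0,0,0],"hand": 65},
  {"dp": [0,0,8],"turn": [0,0,0],"hand": 65},
])

```text
time: 25.22
tcp_pos: [496.2, 358.4, 46.4]
tool_rot: [0.744, 0.668, -0.001, -0.0]
wrist_force: [-0.5, -0.5, -0.4]
width: 0.651
grasp_force: 0.0
```

>>> jog_arm([
  {"dp": [0,0,15],"turn": [0,0,0],"hand": 65},
  {"dp": [0,0,20],"turn": [0,0,0],"hand": 65},
  {"dp": [0,0,20],"turn": [0,0,0],"hand": 65},
  {"dp": [0,0,20],"turn": [0,0,0],"hand": 65},
  {"dp": [0,0,20],"turn": [0,0,0],"hand": 65},
  {"dp": [0,0,20],"turn": [0,0,0],"hand": 65},
  {"dp": [0,0,20],"turn": [0,0,0],"hand": 65},
  {"dp": [0,0,10],"turn": [0,0,0],"hand": 65},
])

```text
time: 25.88
tcp_pos: [497.4, 359.7, 195.3]
tool_rot: [0.744, 0.668, 0.002, 0.0]
wrist_force: [0.4, -0.2, -0.6]
width: 0.651
grasp_force: 0.0
```

```bash
python3 - <<'E'
from h import *
s=env.observe(); print(s["time"],s["tcp_pos"],s["wrist_force"])
a=grab_frame("side"); b=grab_frame("scene"); w=grab_frame("wrist")
o=np.zeros((600,800,3),np.uint8)
o[:300,:500]=cv2.resize(a[190:370,240:540],(500,300)); o[:300,500:]=cv2.resize(b[150:250,300:400],(300,300))
o[300:,:480]=cv2.resize(w,(480,300)); cv2.imwrite("pics/end.png",o)
E
```

```text
25.8833 [497.35616772 359.74508661 195.25978227] [ 0.44651481 -0.15884411 -0.57415423]
```

View pics/end.png

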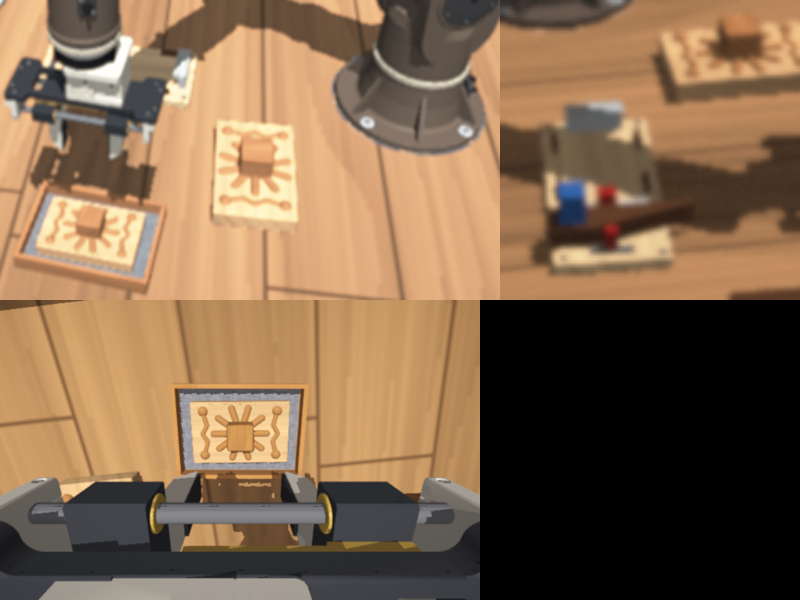

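The panel lies flat and carved side up inside the tray, at wrist (240,432). The wedge still sits in the jig holding the catch open, at scene crop (600,215), and nothing touches the robot.

```bash
python3 -c "
from cell import env
print(env.sign_off())"
```

```text
the job is handed in; nothing more can be done
None
```

The job is handed in at about 26 s of the 64 s limit: the wedge alone holds the catch open, the panel lies flat and carved side up in the tray, and the arm did not touch the whetstone, mallet or gouge.

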